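# Gauge a tube collar and file it by size

## Task

Take the collar that lies on the black mat, slide it down the leaning step gauge until it stops, and let go so that it rests there. Read the coloured step that stopped it (the first colour showing just below the collar), then take it off and set it down flat in the dish of that colour, without dropping it. Leave the two collars in the grey tray, the tube rack and the spray bottle alone.

Things in the scene. Friction and masses are not known exactly. Their poses are not given: they have to be found in the camera images.
- collar_a: A white plastic ring, outside diameter 46 mm, 20 mm tall, about 30 g; its bore is 17, 23 or 29 mm, all different; which has which is not given. Origin on its axis at mid-height, z along the axis. Lying flat, the origin is 14 mm above the table. One collar (it varies which) lies on the black mat, the other two in the grey tray.
- collar_b: A white plastic ring, outside diameter 46 mm, 20 mm tall, about 30 g; its bore is 17, 23 or 29 mm, all different; which has which is not given. Origin on its axis at mid-height, z along the axis. Lying flat, the origin is 14 mm above the table. One collar (it varies which) lies on the black mat, the other two in the grey tray.
- collar_c: A white plastic ring, outside diameter 46 mm, 20 mm tall, about 30 g; its bore is 17, 23 or 29 mm, all different; which has which is not given. Origin on its axis at mid-height, z along the axis. Lying flat, the origin is 14 mm above the table. One collar (it varies which) lies on the black mat, the other two in the grey tray.
- mandrel: Tapered step mandrel, leaning 25 degrees from vertical roughly toward the robot. Origin on its axis at the lower end, 35 mm above the table; z runs up its axis, y is horizontal. From the tip down: steel nose 6 to 14 mm wide over 10 mm, 14 mm steel pilot, then steps of 20 mm (yellow), 26 mm (blue) and 32 mm diameter (red), each 15 mm long with its conical shoulder; below, 32 mm bare steel.
- gauge: Steel foot that carries the mandrel, fixed: 110 x 100 mm (x, y), 12 mm high, with a block 55 x 50 mm, 42 mm high, under the mandrel. Origin at the centre of its underside; the mandrel leans to its -x. It is turned up to 20 degrees either way.
- mandrel_tip (a point): Top of the mandrel's nose, on its axis, 122 mm up from the mandrel's origin.
- yellow_stop (a point): Point on the mandrel's axis, with the mandrel's axes, where the underside of a collar of 17 mm bore comes to a stop on the yellow step (20 mm diameter; its upper edge is a 45 degree cone). A seated collar's origin is 10 mm further up the axis. 100 mm up from the mandrel's origin.
- blue_stop (a point): Point on the mandrel's axis, with the mandrel's axes, where the underside of a collar of 23 mm bore comes to a stop on the blue step (26 mm diameter; its upper edge is a 45 degree cone). A seated collar's origin is 10 mm further up the axis. 85 mm up from the mandrel's origin.
- red_stop (a point): Point on the mandrel's axis, with the mandrel's axes, where the underside of a collar of 29 mm bore comes to a stop on the red step (32 mm diameter; its upper edge is a 45 degree cone). A seated collar's origin is 10 mm further up the axis. 70 mm up from the mandrel's origin.
- yellow_dish: Shallow yellow square dish, fixed on the plywood board: 112 mm square outside, 104 mm inside, 10 mm high in all with a floor 4 mm thick. Origin at the centre of its underside (6 mm above the table), z up; a collar lying in it has its origin 14 mm above the dish's. The three dishes stand in a row with centres about 115 mm apart, in any order.
- blue_dish: Shallow blue square dish, fixed on the plywood board: 112 mm square outside, 104 mm inside, 10 mm high in all with a floor 4 mm thick. Origin at the centre of its underside (6 mm above the table), z up; a collar lying in it has its origin 14 mm above the dish's. The three dishes stand in a row with centres about 115 mm apart, in any order.
- red_dish: Shallow red square dish, fixed on the plywood board: 112 mm square outside, 104 mm inside, 10 mm high in all with a floor 4 mm thick. Origin at the centre of its underside (6 mm above the table), z up; a collar lying in it has its origin 14 mm above the dish's. The three dishes stand in a row with centres about 115 mm apart, in any order.
- mat: Black rubber mat, 130 mm square, 4 mm thick, fixed; origin at the centre of its underside. The collar to be gauged lies on it.
- spares_tray: Grey tray, 80 x 160 mm (x, y), 14 mm high with a floor 4 mm thick, fixed; origin at the centre of its underside. Two collars lie in it and stay there.
- tube_rack: White foam rack with six capped sample tubes, one loose piece, 60 x 120 mm (x, y), 103 mm high, 0.45 kg; origin at the centre of its underside. Bystander between the robot and the gauge.
- spray_bottle: Green spray bottle with an orange cap, 54 mm diameter, 160 mm high, 0.3 kg, loose; origin at the centre of its underside. Bystander beyond the gauge, to its left.
Things that resemble listed ones, but are neither listed nor needed, are in the scene too. What is shaped like the collar_a but brown, green or orange is not meant.

How it is judged (in metres and radians):
On the way:
1. the collar from the mat rests, let go, on the step of the gauge that stops it (((distance between collar_a and yellow_stop below 0.0135 m and z of collar_a in the frame of yellow_stop between 0.007 and 0.013 m and angle between the z axis of collar_a and the z axis of mandrel, either way round below 0.14 rad and contact force between collar_a and the fingers below 0.2 N and linear speed of collar_a below 0.02 m/s and horizontal distance between each of collar_b, collar_c and spares_tray below 0.07 m and distance of each of collar_b, collar_c from where it was at the start of the episode below 0.025 m) or (distance between collar_b and blue_stop below 0.0135 m and z of collar_b in the frame of blue_stop between 0.007 and 0.013 m and angle between the z axis of collar_b and the z axis of mandrel, either way round below 0.14 rad and contact force between collar_b and the fingers below 0.2 N and linear speed of collar_b below 0.02 m/s and horizontal distance between each of collar_a, collar_c and spares_tray below 0.07 m and distance of each of collar_a, collar_c from where it was at the start of the episode below 0.025 m) or (distance between collar_c and red_stop below 0.0135 m and z of collar_c in the frame of red_stop between 0.007 and 0.013 m and angle between the z axis of collar_c and the z axis of mandrel, either way round below 0.14 rad and contact force between collar_c and the fingers below 0.2 N and linear speed of collar_c below 0.02 m/s and horizontal distance between each of collar_a, collar_b and spares_tray below 0.07 m and distance of each of collar_a, collar_b from where it was at the start of the episode below 0.025 m))), for 0.3 s.
At the end, for the whole second after the job is handed in: The collar from the mat lies flat (within 0.1 rad), let go and at rest, in the dish of its step's colour, within 34 mm of the dish's centre along each side, having first rested let go on the gauge within 3 mm of its stop. The other two collars are in the tray, within 25 mm of where they were (((x of collar_a in the frame of yellow_dish between -0.034 and 0.034 m and y of collar_a in the frame of yellow_dish between -0.034 and 0.034 m and z of collar_a in the frame of yellow_dish between 0.011 and 0.017 m and angle between the z axis of collar_a and the z axis of yellow_dish, either way round below 0.1 rad and linear speed of collar_a below 0.02 m/s and contact force between collar_a and the fingers below 0.2 N and horizontal distance between each of collar_b, collar_c and spares_tray below 0.07 m and distance of each of collar_b, collar_c from where it was at the start of the episode below 0.025 m) or (x of collar_b in the frame of blue_dish between -0.034 and 0.034 m and y of collar_b in the frame of blue_dish between -0.034 and 0.034 m and z of collar_b in the frame of blue_dish between 0.011 and 0.017 m and angle between the z axis of collar_b and the z axis of blue_dish, either way round below 0.1 rad and linear speed of collar_b below 0.02 m/s and contact force between collar_b and the fingers below 0.2 N and horizontal distance between each of collar_a, collar_c and spares_tray below 0.07 m and distance of each of collar_a, collar_c from where it was at the start of the episode below 0.025 m) or (x of collar_c in the frame of red_dish between -0.034 and 0.034 m and y of collar_c in the frame of red_dish between -0.034 and 0.034 m and z of collar_c in the frame of red_dish between 0.011 and 0.017 m and angle between the z axis of collar_c and the z axis of red_dish, either way round below 0.1 rad and linear speed of collar_c below 0.02 m/s and contact force between collar_c and the fingers below 0.2 N and horizontal distance between each of collar_a, collar_b and spares_tray below 0.07 m and distance of each of collar_a, collar_b from where it was at the start of the episode below 0.025 m))); the robot touches nothing.
It fails at once if the tube rack is moved more than 20 mm or tipped (distance of tube_rack from where it was at the start of the episode above 0.02 m or angle between tube_rack's own z axis and vertical above 0.3 rad).
It fails at once if the spray bottle is moved more than 20 mm or tipped (distance of spray_bottle from where it was at the start of the episode above 0.02 m or angle between spray_bottle's own z axis and vertical above 0.3 rad).
It fails at once if a collar is dropped: it moves faster than 0.8 m/s with no finger on it (a fall of about 35 mm) ((linear speed of collar_a above 0.8 m/s and contact force between collar_a and the fingers below 0.05 N) or (linear speed of collar_b above 0.8 m/s and contact force between collar_b and the fingers below 0.05 N) or (linear speed of collar_c above 0.8 m/s and contact force between collar_c and the fingers below 0.05 N)).
It also fails if it takes over 51 s, if anything falls off the work surface, if the arm or the gripper's body presses on something with over 40 N, if the wrist force passes 120 N, or if a joint passes its speed limit or range.

## Robot

A 6-joint arm with a two-finger parallel gripper is mounted at the origin on the work surface. World frame = base frame: x ahead of the robot, y to its left, z up, the work surface at z = 0. Lengths are in mm, angles in rad, forces in N, time in s.
With the tool pointing down it reaches from about 350 to 875 mm from the base axis. Payload 4.2 kg.
Tool frame: the origin (TCP) lies at the very end of the fingers, on their centre line; the grasp point (between the pads) lies 19 mm behind it; z points along the fingers, y is the line along which they close (so a half turn about z gives the same grasp; the last joint's range is limited). The gripper opens to 85 mm and grips with 20 to 120 N. Pads are 22 mm wide; open, the fingers measure 114 mm over their backs; the gripper's body (76 mm by 85 mm) begins 54 mm behind the grasp point. The pads swing forward as they close: fully open they stand 13 mm farther back than shut.
Start: joints at [1.475, 0.385, 0.008, 0, -1.194, -0.259], TCP at [217.094, 586.063, 231.312] pointing down, gripper open.
Joint ranges: [-3.14, 3.14], [-1.21, 2.06], [-1.07, 1.41], [-3.16, 2.05], [-2.99, -0.16], [-3.1, 3.1]. Speed limits (rad/s): [2.79, 2.79, 3.14, 3.14, 3.14, 3.14].

## Interface

Orientations are given as a unit quaternion [x, y, z, w].
In Python, from bench import arm gives the robot as it stands. The module is installed in compiled form; this text tells all that it offers.
- The arm moves only by the tool drive_tool, never from a script. Its argument "targets" is a list of rows, each a list of 5 numbers: the closure, from -1 (fully open) to 1 (shut), then the shift along the tool's x, y, z in mm, then the turn about the tool's z in degrees. In form: [[grip, tx, ty, tz, roll], ...]. A call has 1 to 12 rows; each row is the pose to reach, as a shift and turn from the pose commanded when the call began, along the tool's axes at that moment; what a row does not reach only later rows make up. A row lasts 1/10 s, in which the tool goes at most 50 mm and 8.59 degrees, less where a joint would pass 70% of its speed; a pose out of reach is approached as far as the arm can. A call with a gripper value outside its range is refused whole. The fingers move at their own pace and stop on an object; the grip force is fixed at half the most. Time passes only in rows, so rows that repeat a pose let the fingers close. It gives the time, the measured TCP pose, the force, the opening and the grip force at its end, in the units of the state.
- arm.read_state(): the state, without advancing time (a new reading comes with each control period).
- arm.get_image(name): name is "scene" or "top"; returns the picture (420x560x3 uint8, blue, green, red); there is no depth.
- arm.camera_params(name): a dict with "fov_y" (degrees; the focal length in pixels is half the picture's height over the tangent of half this angle, whatever the lens; pixels are square), "cx", "cy" (the principal point, pixels), "rvec" (rotation vector, rad) and "tvec" (3), from world to camera coordinates, as OpenCV has them. Camera axes: x right, y down, z forward; pixel columns grow to the right and rows downward; lengths in mm; the calibration is good to about 2 mm. A picture is of the moment at which its call begins. camera_params takes no time and is no camera call.
- arm.job_done(): hands the job in; it is judged then, once.
The state is a dict: "clock": time; "joints": joint angles; "joint_vel": joint speeds; "joint_efforts": joint torques, N m; "position": TCP position; "ee_rot": TCP orientation; "contact_force": force on the tool from outside, world axes, zero at the start; "wrist_torque": the same for the moment, N m; "gripper_width": finger opening in mm; "grasp_force": force on a finger pad.
Only numpy, scipy, OpenCV 4.12 (cv2) and the standard library are available. Lean on these libraries where they do the work, as an engineer would, in place of code of your own. Each camera call takes 0.05 s, during which the arm holds its last target. There are 200 camera calls.

## Working session

There is one attempt and no reset: what is moved stays moved. The work goes in short steps, Python scripts to look and compute and a tool call to move; the robot and the scene stay as the last step left them, time stands still between calls to the robot, and variables do not carry over. Pictures are saved under pics/ and viewed, at most 10 in all, crops included, and the job is handed in when it is done.

Besides the shell and the picture viewer there is one more tool, called after ">>>" as name([rows], argument=value, ...), one row to a line, values as JSON. drive_tool: Moves the arm, as the interface text tells. Its arguments: {"type":"object","properties":{"targets":{"type":"array","items":{"type":"array","items":{"type":"number"}}}},"required":["targets"]}

```bash
mkdir -p pics; cat > h.py <<'E'
import numpy as np, cv2
from bench import arm
from scipy.spatial.transform import Rotation as R
def cam(n):
    p=arm.camera_params(n); f=210/np.tan(np.radians(p['fov_y']/2))
    return np.array([[f,0,p['cx']],[0,f,p['cy']],[0,0,1.]]),R.from_rotvec(np.ravel(p['rvec'])).as_matrix(),np.ravel(p['tvec'])
def px(n,P):
    K,r,t=cam(n); q=(np.atleast_2d(P)@r.T+t)@K.T; return q[:,:2]/q[:,2:]
def ray(n,u,v):
    K,r,t=cam(n); return -r.T@t, r.T@np.linalg.inv(K)@[u,v,1]
def atz(n,u,v,z):
    c,d=ray(n,u,v); return c+d*(z-c[2])/d[2]
def tri(a,b):
    A=[];B=[]
    for n,(u,v) in (('scene',a),('top',b)):
        c,d=ray(n,u,v); d/=np.linalg.norm(d); M=np.eye(3)-np.outer(d,d); A.append(M);B.append(M@c)
    x=np.linalg.lstsq(np.vstack(A),np.hstack(B),rcond=None)[0]
    return x, px('scene',x)-a, px('top',x)-b
E
python3 - <<'E'
from h import *
for n in('scene','top'):
    cv2.imwrite(f'pics/{n}0.png',arm.get_image(n)); print(arm.camera_params(n), ray(n,280,210))
print(arm.read_state())
E
```

```text
{'fov_y': 51.573143807677354, 'cx': 276.3584199427701, 'cy': 210.8613605264199, 'rvec': array([ 1.04346841,  2.33436647, -1.10797359]), 'tvec': array([ 360.32276247, -170.95157404, 1248.78815581])} (array([1044.00955276,  446.79015451,  654.94381705]), array([-0.58607263, -0.50982907, -0.6298153 ]))
{'fov_y': 43.309529031089106, 'cx': 282.8815196972241, 'cy': 218.63436434304373, 'rvec': array([ 2.13908799, -2.13437648,  0.20337063]), 'tvec': array([   4.75073002,  566.78548002, 1028.80869609])} (array([ 379.13577022,   21.88689356, 1111.52719921]), array([ 0.19005885, -0.0092264 , -0.98188017]))
{'clock': 0.1, 'joints': array([ 1.47458467e+00,  3.85509442e-01,  6.74495711e-03, -3.98288114e-04,
       -1.19402623e+00, -2.58613897e-01]), 'joint_vel': array([ 0.00020543, -0.00186947,  0.00426299,  0.00183396,  0.00177379,
        0.00039411]), 'joint_efforts': array([-3.26445490e-05, -3.93314838e+01,  1.88931406e+01,  4.19794142e+00,
       -2.53369784e-03,  5.18650381e-06]), 'position': array([216.9452434 , 585.57420859, 230.31159389]), 'ee_rot': array([ 9.84290117e-01, -1.76555764e-01, -1.03608170e-04,  1.00892359e-03]), 'contact_force': array([-0.24025123, -1.16779766, -0.11862569]), 'wrist_torque': array([-0.05426177, -0.07197375,  0.02857046]), 'grasp_force': 0.0, 'gripper_width': 85.4595781007909}
```

View pics/scene0.png

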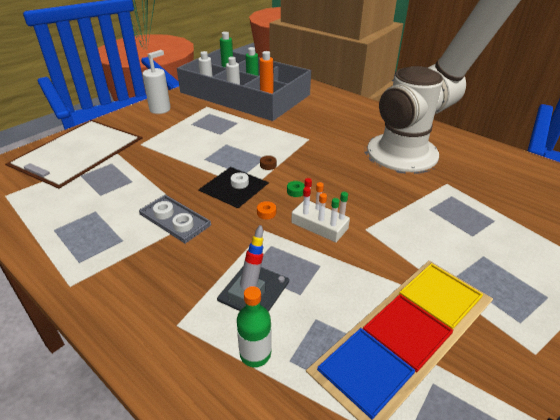

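View pics/top0.png

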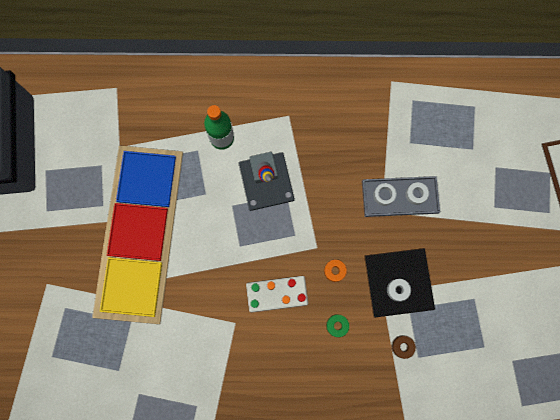

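Candidates for the collar: white on the mat at scene (240,181) / top (399,290). It fits, being white and on the black mat. The brown (268,162), green (297,188) and orange (266,209) rings are not meant, and the two white ones at (163,209) and (182,222) are in the tray. I'll confirm with enlarged crops.

```bash
python3 - <<'E'
import cv2,numpy as np
s=cv2.imread('pics/scene0.png');t=cv2.imread('pics/top0.png')
c=lambda i,x,y,w,h:cv2.resize(i[y:y+h,x:x+w],(400,300),interpolation=cv2.INTER_CUBIC)
cv2.imwrite('pics/crop1.png',np.vstack([np.hstack([c(s,195,160,80,60),c(s,210,225,120,90)]),np.hstack([c(t,355,245,100,75),c(t,220,145,100,75)])]))
E
```

```text
(no output)
```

View pics/crop1.png

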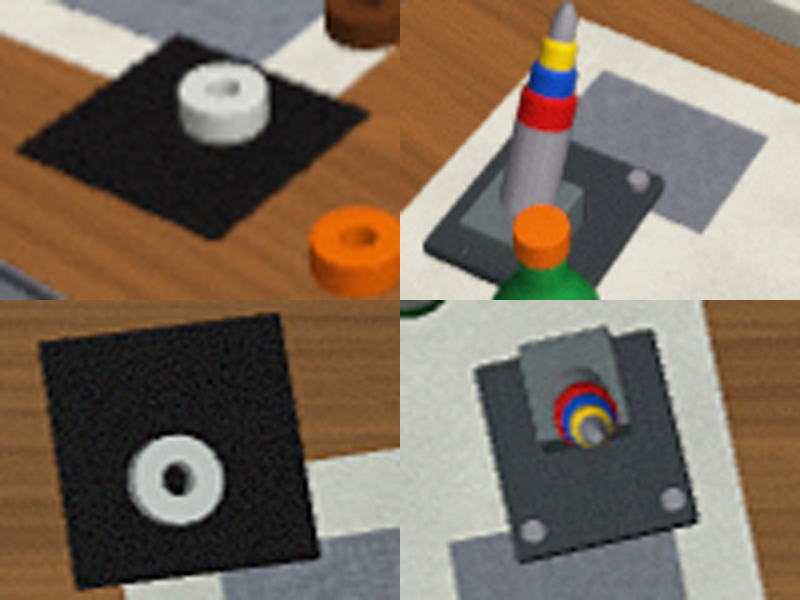

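The crops confirm it: the white collar is on the mat, with its top-view centre at (399,290) and a bore/OD ratio of about 0.36, so the bore is probably 17 mm. The gauge foot corners are clear in the top view. The nose is at scene (260.4,225.6) and top about (270,178).

```bash
python3 - <<'E'
from h import *
np.set_printoptions(precision=1,suppress=True)
T=lambda u,v:(220+(u-400)/4,145+(v-300)/4)
S=lambda u,v:(210+(u-400)*.3,225+v*.3)
print('collar top z24',atz('top',399,290,24), atz('scene',195+224/5,160+87/5,24))
C=[atz('top',*T(*c),12) for c in((475,370),(652,330),(697,522),(520,562))]
print(np.array(C),'c',np.mean(C,0)); 
x=(C[0]+C[1]-C[2]-C[3]); print('yaw',np.degrees(np.arctan2(x[1],x[0])),[np.linalg.norm(C[i]-C[i-1]) for i in range(4)])
print('tip',tri(S(567,3),T(598,432)))
from scipy.optimize import least_squares
g=np.mean(C,0);yaw=np.arctan2(x[1],x[0])
# mandrel model: base at (bx,by), yaw
def ax(p,d):
    return np.array([p[0],p[1],35])+np.outer(d,[-np.sin(.4363)*np.cos(p[2]),-np.sin(.4363)*np.sin(p[2]),np.cos(.4363)])
so=np.array([S(567,3),S(558,52),S(553,82),S(547,110)]); dd=np.array([121,105,90,75])
tt=np.array([T(600,433)])
f=lambda p:np.r_[(px('scene',ax(p,dd))-so).ravel(),(px('top',ax(p,[121]))-tt).ravel(),(p[2]-yaw)*60]
r=least_squares(f,[g[0],g[1],yaw]);p=r.x
print('fit',p[:2],np.degrees(p[2]),r.fun,'tip',ax(p,[122]),'base in gauge',(p[:2]-g[:2])@[np.cos(yaw),np.sin(yaw)],(p[:2]-g[:2])@[-np.sin(yaw),np.cos(yaw)])
for n,u in(('yellow',(130,287)),('red',(137,232)),('blue',(146,179)),('mat',(399,283))):print(n,atz('top',*u,10))
s=arm.read_state();print(R.from_quat(s['ee_rot']).as_matrix())
print(px('scene',[[217,586,231]]),px('top',[[217,586,231]]))
E
```

```text
collar top z24 [ 423.9 -232.2   24. ] [ 426.5 -226.7   24. ]
[[695.6 100.4  12. ]
 [718.4   5.3  12. ]
 [612.6 -18.7  12. ]
 [590.6  75.   12. ]] c [654.3  40.5  12. ]
yaw 13.188680282476376 [np.float64(107.95412424523785), np.float64(97.78058331960345), np.float64(108.46515767175669), np.float64(96.2370287922032)]
tip (array([626.6,  34.3, 143.4]), array([[-1.1, -0.2]]), array([[-0.8,  0.7]]))
fit [684.3  54.1] 13.71666042527645 [-1.1  3.4 -0.1 -3.  -0.2 -4.2  0.  -5.  -5.4 -3.9  0.6] tip [[634.2  41.8 145.6]] base in gauge 32.29653755261076 6.349818741530965
yellow [429.7 320.1  10. ]
red [544.2 311.3  10. ]
blue [658.7 297.7  10. ]
mat [ 438.9 -236.    10. ]
[[ 0.9 -0.3 -0. ]
 [-0.3 -0.9 -0. ]
 [ 0.   0.  -1. ]]
[[697.  210.3]] [[-84.9 416.6]]
```

```bash
python3 - <<'E'
from h import *
np.set_printoptions(precision=1,suppress=True)
T=lambda u,v:(220+(u-400)/4,145+(v-300)/4)
S=lambda u,v:(210+(u-400)*.3,225+v*.3)
from scipy.optimize import least_squares
yaw=np.radians(13.2); g=np.array([654.3,40.5])
def ax(p,d):
    return np.array([p[0],p[1],35])+np.outer(d,[-np.sin(.4363)*np.cos(p[2]),-np.sin(.4363)*np.sin(p[2]),np.cos(.4363)])
so=np.array([S(567,3),S(558,52),S(553,82),S(547,110)]); dd=np.array([122,94,79,64])
tt=np.array([T(600,433)])
f=lambda p:np.r_[(px('scene',ax(p,dd))-so).ravel(),(px('top',ax(p,[122]))-tt).ravel(),(p[2]-yaw)*60]
r=least_squares(f,[g[0],g[1],yaw]);p=r.x
e=np.array([[np.cos(yaw),np.sin(yaw)],[-np.sin(yaw),np.cos(yaw)]])
print('fit',p[:2],np.degrees(p[2]),r.fun,'tip',ax(p,[122]),'base in gauge',e@(p[:2]-g))
s=arm.read_state();q=R.from_quat(s['ee_rot']).as_matrix();print(q.round(3))
for c in ([425,-231,230],[626,35,230]): print(q.T@(np.array(c)-s['position']))
print('tool y ang',np.degrees(np.arctan2(q[1,1],q[0,1])))
E
```

```text
fit [678.2  49.9] 13.65609359381129 [-0.3  0.2 -0.6 -0.1 -0.6 -1.5 -0.4 -2.3 -3.2 -0.7  0.5] tip [[628.1  37.7 145.6]] base in gauge [25.4  3.7]
[[ 0.9 -0.3 -0. ]
 [-0.3 -0.9 -0. ]
 [ 0.   0.  -1. ]]
[478.9 693.4   1.8]
[574.9 374.1   1.2]
tool y ang -110.3384327689891
```

>>> drive_tool([
  [-1, 342, 338, 0, -33.7],
  [-1, 342, 338, 0, -33.7],
  [-1, 342, 338, 0, -33.7],
  [-1, 342, 338, 0, -33.7],
  [-1, 342, 338, 0, -33.7],
  [-1, 342, 338, 0, -33.7],
  [-1, 342, 338, 0, -33.7],
  [-1, 342, 338, 0, -33.7],
  [-1, 342, 338, 0, -33.7],
  [-1, 342, 338, 0, -33.7],
  [-1, 479, 693, 0, -33.7],
  [-1, 479, 693, 0, -33.7],
])

```text
clock: 1.3
position: [421.4, 48.6, 231.0]
ee_rot: [0.993, 0.117, -0.0, 0.0]
contact_force: [1.1, -0.3, 0.6]
gripper_width: 85.3
grasp_force: 0.0
```

```bash
cat >> h.py <<'E'
def rel(*P):
    s=arm.read_state();q=R.from_quat(s['ee_rot']).as_matrix()
    print('t',s['clock'],'pos',s['position'].round(1),'yang',np.degrees(np.arctan2(q[1,1],q[0,1])).round(1),'w',round(s['gripper_width'],1),'g',round(s['grasp_force'],1),'F',s['contact_force'].round(1))
    for c in P: print(c,'->',(q.T@(np.array(c)-s['position'])).round(1))
E
python3 -c "
from h import *
rel([425,-231,120])"
```

```text
t 1.3 pos [421.4  48.6 231. ] yang -76.6 w 85.3 g 0.0 F [ 1.1 -0.3  0.6]
[425, -231, 120] -> [-61.3 272.8 111. ]
```

>>> drive_tool([
  [-1, -61, 273, 60, 0],
  [-1, -61, 273, 111, 0],
  [-1, -61, 273, 111, 0],
  [-1, -61, 273, 111, 0],
  [-1, -61, 273, 111, 0],
  [-1, -61, 273, 111, 0],
  [-1, -61, 273, 111, 0],
  [-1, -61, 273, 111, 0],
  [-1, -61, 273, 111, 0],
])

```text
clock: 2.2
position: [425.6, -229.0, 120.6]
ee_rot: [0.993, 0.117, 0.0, 0.0]
contact_force: [1.0, -0.1, 0.0]
gripper_width: 85.1
grasp_force: 0.0
```

```bash
python3 - <<'E'
from h import *
rel([425,-231,7])
s=arm.get_image('scene');t=arm.get_image('top')
c=lambda i,x,y,w,h:cv2.resize(i[y:y+h,x:x+w],(400,300),interpolation=cv2.INTER_CUBIC)
cv2.imwrite('pics/c2.png',np.hstack([c(s,180,110,120,90),c(t,335,235,120,90)]))
print(px('top',arm.read_state()['position']),px('scene',arm.read_state()['position']))
E
```

```text
t 2.2 pos [ 425.6 -229.   120.6] yang -76.6 w 85.1 g 0.0 F [ 1.  -0.1  0. ]
[425, -231, 7] -> [ -1.1   1.8 113.6]
[[408.97473566 286.67389782]] [[237.40790044 143.71231885]]
```

View pics/c2.png

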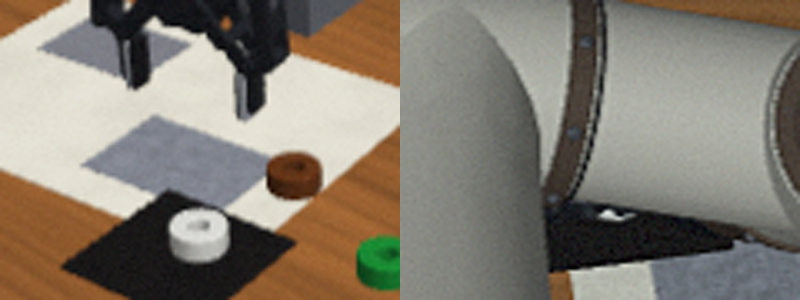

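The fingertips are centred on scene (238,140) above the collar, which is at scene (240,180). The arm hides it in the top view.

>>> drive_tool([
  [-1, 0, 1, 50, 0],
  [-1, 0, 1, 90, 0],
  [-1, 0, 1, 113, 0],
  [-1, 0, 1, 113, 0],
  [0.2, 0, 1, 113, 0],
  [0.5, 0, 1, 113, 0],
  [1, 0, 1, 113, 0],
  [1, 0, 1, 113, 0],
  [1, 0, 1, 113, 0],
  [1, 0, 1, 113, 0],
  [1, 0, 1, 113, 0],
])

```text
clock: 3.4
position: [427.3, -230.4, 9.8]
ee_rot: [0.993, 0.117, 0.002, 0.001]
contact_force: [-0.5, 2.9, 8.2]
gripper_width: 43.8
grasp_force: 59.7
```

>>> drive_tool([
  [1, 0, 0, -10, 0],
  [1, 0, 0, -50, 0],
  [1, 0, 0, -100, 0],
  [1, 0, 0, -150, 0],
  [1, 0, 0, -200, 0],
  [1, 0, 0, -200, 0],
])

```text
clock: 4.0
position: [429.8, -231.9, 216.4]
ee_rot: [0.993, 0.117, 0.009, 0.004]
contact_force: [-0.3, 0.1, -0.1]
gripper_width: 43.8
grasp_force: 61.3
```

```bash
python3 - <<'E'
from h import *
rel([560,5,230])
s=arm.get_image('scene')
u,v=px('scene',arm.read_state()['position'])[0];print(u,v)
x,y=int(u)-60,max(0,int(v)-45)
print(x,y);cv2.imwrite('pics/c3.png',cv2.resize(s[y:y+90,x:x+120],(800,600),interpolation=cv2.INTER_CUBIC))
E
```

```text
t 4.0 pos [ 429.8 -231.9  216.4] yang -76.6 w 43.8 g 61.3 F [-0.3  0.1 -0.1]
[560, 5, 230] -> [ 181.9 -200.   -12.6]
233.96906219651473 108.46053221895913
173 63
```

View pics/c3.png

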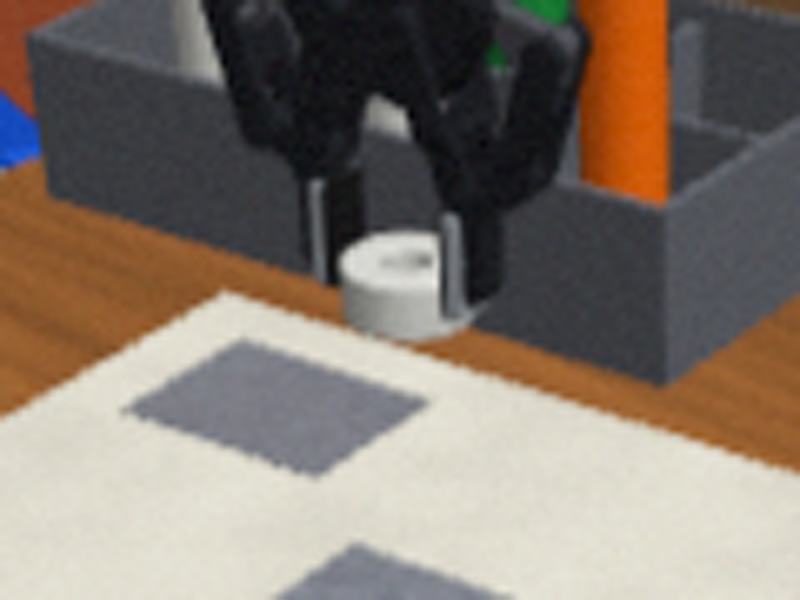

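The collar is held level, and its centre at crop (406,290) coincides with the projected TCP. Moving above the tip next.

```bash
python3 - <<'E'
from h import *
rel([631,37,200],[631,37,176])
print('bottle',atz('top',222,142,0),atz('top',213,110,160))
E
```

```text
t 4.05 pos [ 427.6 -230.9  212.4] yang -76.6 w 43.5 g 61.2 F [ 0.1 -0.7 -1.3]
[631, 37, 200] -> [ 259.7 -213.6   14. ]
[631, 37, 176] -> [ 259.5 -213.7   38. ]
bottle [745.22005155 138.53289754   0.        ] [755.50895195 140.05689158 160.        ]
```

>>> drive_tool([
  [1, 38, -31, 0, 0],
  [1, 76, -62, 0, 0],
  [1, 114, -93, 0, 0],
  [1, 152, -124, 0, 0],
  [1, 190, -155, 0, 0],
  [1, 225, -185, 0, 0],
  [1, 250, -205, 10, 0],
  [1, 260, -214, 20, 0],
  [1, 260, -214, 30, 0],
  [1, 260, -214, 30, 0],
  [1, 260, -214, 30, 0],
])

```text
clock: 5.15
position: [628.2, 36.6, 177.1]
ee_rot: [0.993, 0.116, -0.001, 0.0]
contact_force: [-0.8, -0.8, -0.4]
gripper_width: 43.7
grasp_force: 61.3
```

```bash
python3 - <<'E'
from h import *
s=arm.get_image('scene');t=arm.get_image('top')
rel([631,37,160])
p=arm.read_state()['position'];print(p,px('scene',p),px('top',p))
c=lambda i,x,y,w,h:cv2.resize(i[y:y+h,x:x+w],(400,600),interpolation=cv2.INTER_CUBIC)
cv2.imwrite('pics/c4.png',np.hstack([c(s,230,180,60,90),c(t,240,135,60,90)]))
E
```

```text
t 5.25 pos [628.9  36.8 178.2] yang -76.7 w 43.7 g 61.3 F [ 0.4  0.5 -0.9]
[631, 37, 160] -> [ 2.   0.3 18.2]
[628.93477109  36.77521249 178.21104805] [[258.6604785  211.86270696]] [[267.06517657 172.63329432]]
```

View pics/c4.png

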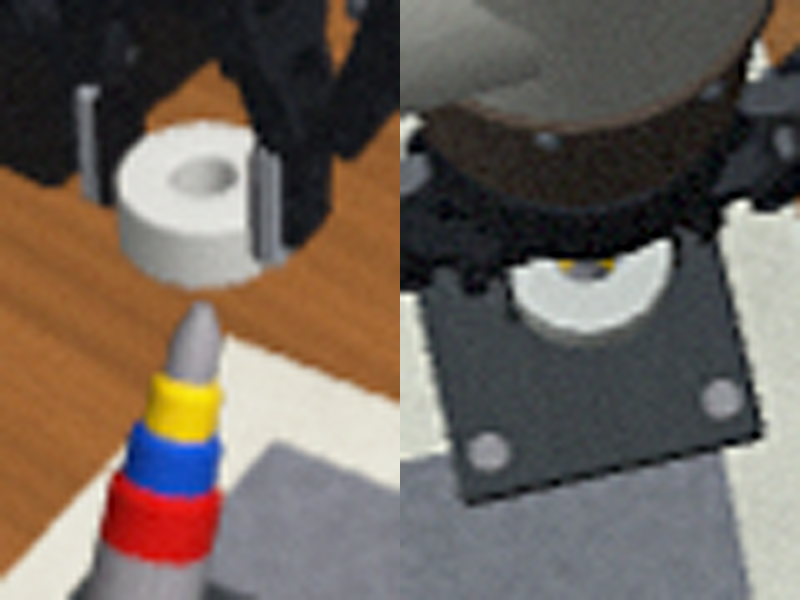

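```bash
python3 - <<'E'
from h import *
np.set_printoptions(precision=1,suppress=True)
p=arm.read_state()['position']
print('tcp',p)
for z in (190,193): print('col',z,atz('scene',260.5,206.6,z),atz('top',268.6,173,z))
for z in (143,145.6): print('tip',z,atz('scene',260.5,226.0,z),atz('top',269.8,177.7,z))
print(tri((260.5,206.6),(268.6,173)),tri((260.5,226.2),(269.8,177.7)))
E
```

```text
tcp [628.9  36.8 178.2]
col 190 [626.8  39.4 190. ] [625.1  33.8 190. ]
col 193 [629.5  42.1 193. ] [624.3  33.8 193. ]
tip 143 [625.   36.5 143. ] [628.5  32.1 143. ]
tip 145.6 [627.2  38.6 145.6] [627.9  32.1 145.6]
(array([624.8,  35.2, 187. ]), array([[-1. , -0.2]]), array([[-0.7,  0.6]])) (array([626.8,  34.3, 143. ]), array([[-1.5, -0.3]]), array([[-1.2,  0.9]]))
```

The top view shows the yellow step and nose through the bore: the ring centre is at top (268.6,173), and the nose is just inside. Shift about 4.5 mm in tool x and 2 mm in tool y, then descend.

>>> drive_tool([
  [1, 4.5, 2, 8, 0],
  [1, 4.5, 2, 16, 0],
  [1, 4.5, 2, 24, 0],
  [1, 4.5, 2, 28, 0],
  [1, 4.5, 2, 31, 0],
  [1, 4.5, 2, 33, 0],
  [1, 4.5, 2, 33, 0],
  [1, 4.5, 2, 33, 0],
])

```text
clock: 6.05
position: [634.1, 37.1, 144.5]
ee_rot: [0.993, 0.116, 0.0, 0.0]
contact_force: [-0.1, -0.8, -0.2]
gripper_width: 43.7
grasp_force: 61.3
```

```bash
python3 - <<'E'
from h import *
s=arm.get_image('scene');t=arm.get_image('top')
rel([631,37,160])
c=lambda i,x,y,w,h:cv2.resize(i[y:y+h,x:x+w],(400,600),interpolation=cv2.INTER_CUBIC)
cv2.imwrite('pics/c5.png',np.hstack([c(s,230,180,60,90),c(t,240,135,60,90)]))
E
```

```text
t 6.15 pos [634.1  37.1 144.5] yang -76.6 w 43.5 g 61.3 F [ 0.4 -0.5 -0.6]
[631, 37, 160] -> [ -3.   -0.6 -15.5]
```

View pics/c5.png

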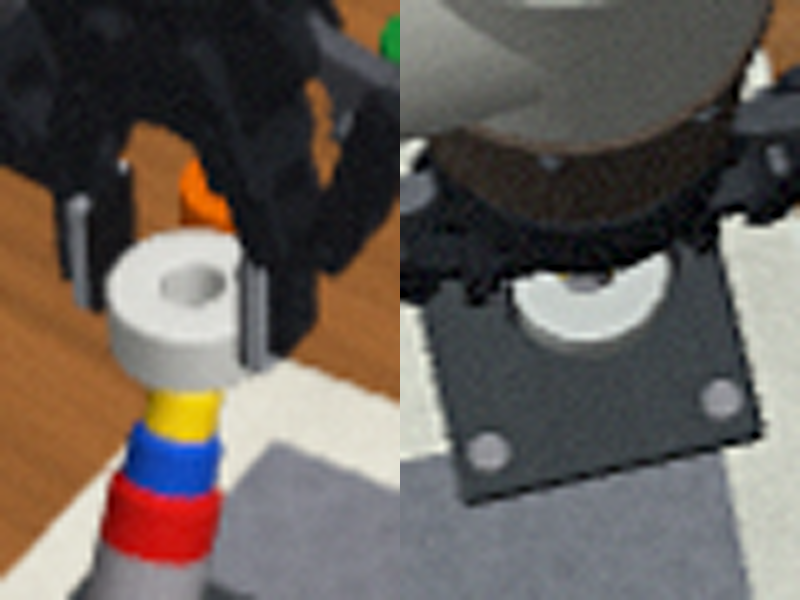

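The nose is inside the bore with no contact force: the collar bottom front is at crop (160,390), right at the yellow step. Lower a little more and watch the force.

>>> drive_tool([
  [1, 0, 0, 2, 0],
  [1, 0, 0, 4, 0],
  [1, 0, 0, 4, 0],
])

```text
clock: 6.45
position: [633.9, 37.1, 140.0]
ee_rot: [0.993, 0.116, -0.0, -0.0]
contact_force: [0.1, 0.0, -1.2]
gripper_width: 43.7
grasp_force: 61.3
```

>>> drive_tool([
  [1, 0, 0, 2, 0],
  [1, 0, 0, 4, 0],
  [1, 0, 0, 4, 0],
])

```text
clock: 6.75
position: [634.1, 37.1, 136.0]
ee_rot: [0.993, 0.116, -0.0, 0.0]
contact_force: [-0.1, -0.2, -0.4]
gripper_width: 43.4
grasp_force: 61.3
```

>>> drive_tool([
  [1, 0, 0, 1.5, 0],
  [1, 0, 0, 3, 0],
  [1, 0, 0, 3, 0],
])

```text
clock: 7.05
position: [634.2, 37.0, 134.9]
ee_rot: [0.993, 0.117, 0.0, 0.0]
contact_force: [-3.2, 0.4, 6.8]
gripper_width: 43.9
grasp_force: 62.0
```

Contact is as expected: the back lower rim is on the pilot. Ease up 1 mm and release.

>>> drive_tool([
  [1, 0, 0, -1, 0],
  [-0.2, 0, 0, -1, 0],
  [-0.3, 0, 0, -1, 0],
  [-0.4, 0, 0, -1, 0],
  [-0.4, 0, 0, -1, 0],
])

```text
clock: 7.55
position: [634.0, 37.1, 133.9]
ee_rot: [0.993, 0.116, -0.0, 0.0]
contact_force: [0.4, 0.1, 0.1]
gripper_width: 59.7
grasp_force: 0.0
```

```bash
python3 - <<'E'
from h import *
s=arm.get_image('scene');t=arm.get_image('top')
rel()
c=lambda i,x,y,w,h:cv2.resize(i[y:y+h,x:x+w],(400,600),interpolation=cv2.INTER_CUBIC)
cv2.imwrite('pics/c6.png',np.hstack([c(s,230,180,60,90),c(t,240,135,60,90)]))
E
```

```text
t 7.65 pos [634.1  37.1 134.1] yang -76.6 w 59.9 g 0.0 F [-0.9  0.7 -0.4]
```

View pics/c6.png

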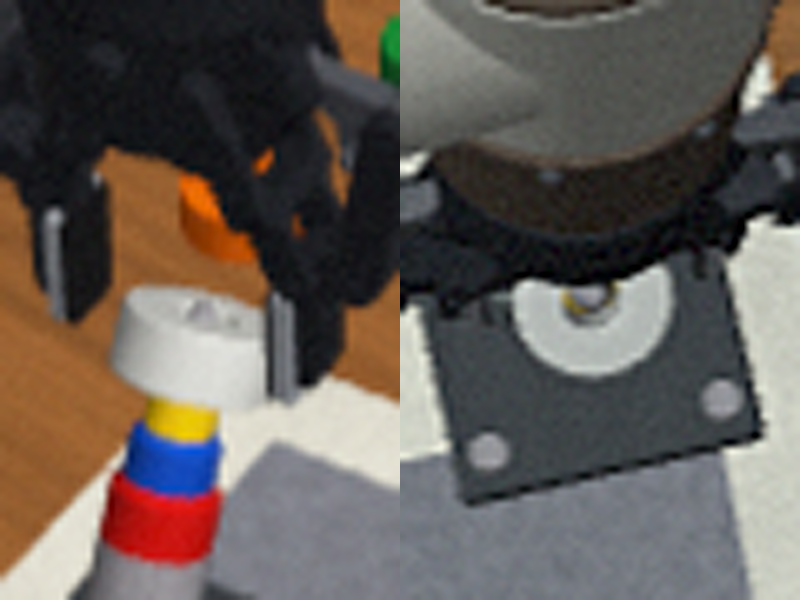

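The collar has tilted onto the mandrel, with the nose showing in the bore at crop (205,310). Below it shows yellow. Next I'll compare it with the predicted seated outline.

```bash
python3 - <<'E'
from h import *
from scipy.optimize import least_squares
np.set_printoptions(precision=1,suppress=True)
S=lambda u,v:np.array((210+(u-400)*.3,225+v*.3))
a=.4363;yaw=np.radians(13.4)
Z=np.array([-np.sin(a)*np.cos(yaw),-np.sin(a)*np.sin(yaw),np.cos(a)]);Y=np.array([-np.sin(yaw),np.cos(yaw),0]);X=np.cross(Y,Z)
so=np.array([S(567,3),S(558,52),S(553,82),S(547,110)]); dd=np.array([122,94,79,64])
ax=lambda p,d:np.array([p[0],p[1],35])+np.outer(d,Z)
r=least_squares(lambda p:(px('scene',ax(p,dd))-so).ravel(),[678,50]);print(r.x,r.fun)
th=np.linspace(0,2*np.pi,73)
circ=lambda d,R_:ax(r.x,[d])+R_*(np.outer(np.cos(th),X)+np.outer(np.sin(th),Y))
def cr(P): return (px('scene',P)-[230,180])/.15
print('tip',cr(ax(r.x,[122])))
for dz in(0,3,6):
    t=cr(circ(120+dz,23));b=cr(circ(100+dz,23))
    print(dz,'top face u',t[:,0].min(),t[:,0].max(),'v',t[:,1].min(),t[:,1].max(),'bot face u',b[:,0].min(),b[:,0].max(),'v',b[:,1].min(),b[:,1].max())
E
```

```text
[679.4  52.1] [ 0.2  1.1 -0.1  0.9 -0.2 -0.5  0.1 -1.4]
tip [[202.1 313.3]]
0 top face u 115.61427473617661 285.20113568438813 v 288.2257707477997 353.7736409280255 bot face u 101.83939274126469 270.2593551456596 v 355.8469034182114 424.21900274908694
3 top face u 117.69804346072515 287.4613300220434 v 277.9929258544299 343.115281356102 bot face u 103.89275829312037 272.48673449780847 v 345.765190896264 413.7193637415309
6 top face u 119.78643084420223 289.7265090927162 v 267.72959486952726 332.43280359511994 bot face u 105.95064173590364 274.7189903617615 v 335.66189588268594 403.1961435727359
```

>>> drive_tool([
  [-0.6, 0, 0, 0, 0],
  [-0.6, 0, 0, -20, 0],
  [-0.6, -20, 0, -60, 0],
  [-0.6, -50, 0, -90, 0],
  [-0.6, -50, 0, -90, 0],
  [-0.6, -50, 0, -90, 0],
])

```text
clock: 8.25
position: [585.3, 25.6, 225.5]
ee_rot: [0.993, 0.116, 0.001, -0.0]
contact_force: [-0.9, 0.2, -0.3]
gripper_width: 68.2
grasp_force: 0.0
```

```bash
python3 - <<'E'
from h import *
s=arm.get_image('scene');rel()
cv2.imwrite('pics/s7.png',s)
cr=s[210:270,230:290]
m=(cr.min(2)>150)&(cr.max(2).astype(int)-cr.min(2)<30)
n,l,st,ce=cv2.connectedComponentsWithStats(m.astype(np.uint8)); 
for i in range(1,n):
  if st[i,4]>30: print(st[i],ce[i])
o=cv2.resize(s[210:270,225:305],(800,600),interpolation=cv2.INTER_CUBIC)
cv2.imwrite('pics/c7.png',o)
E
```

```text
t 8.3 pos [585.2  25.6 224.1] yang -76.6 w 68.5 g 0.0 F [ 0.4 -0.2 -0.7]
[ 19  13  41  31 651] [38.13824885 27.82488479]
[  0  41  16  19 141] [ 8.56737589 52.41134752]
```

View pics/c7.png

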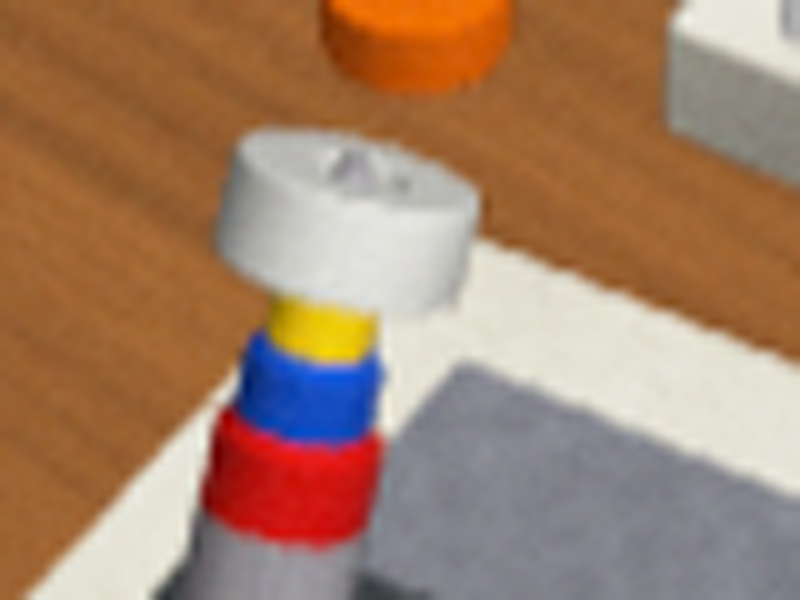

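The collar rests on yellow: the first colour below it is yellow at crop (325,330), and the nose just protrudes at (352,165). I'll check tilt and height with a quick silhouette fit.

```bash
python3 - <<'E'
from h import *
from scipy.optimize import minimize
s=cv2.imread('pics/s7.png')[205:255,235:285].astype(int)
hs=cv2.cvtColor(s.astype(np.uint8),cv2.COLOR_BGR2HSV)
# polygon read off the crop (800x600, x10)
poly=np.array([(250,130),(232,150),(217,215),(217,245),(240,270),(300,298),(370,312),(430,316),(458,305),(478,225),(482,195),(460,170),(400,145),(330,130)])
m0=np.zeros((600,800),np.uint8);cv2.fillPoly(m0,[poly],1)
a=.4363;yaw=np.radians(13.4)
Z=np.array([-np.sin(a)*np.cos(yaw),-np.sin(a)*np.sin(yaw),np.cos(a)]);Y=np.array([-np.sin(yaw),np.cos(yaw),0])
th=np.linspace(0,2*np.pi,60)
def mask(p):
    c=np.array([627.,36,133])+p[:3]*5
    rot=R.from_rotvec(Y*p[3]+np.cross(Y,Z)*p[4]).as_matrix(); z=rot@Z;y=rot@Y;x=np.cross(y,z)
    P=np.vstack([c+k*z+23*(np.outer(np.cos(th),x)+np.outer(np.sin(th),y)) for k in(-10,10)])
    u=((px('scene',P)-[225,210]+.5)*10*16).astype(np.int32)
    m=np.zeros((600,800),np.uint8);cv2.fillConvexPoly(m,cv2.convexHull(u),1,shift=4);return m
def f(p):
    m=mask(p);return 1-(m&m0).sum()/(m|m0).sum()+.002*(p[0]**2+p[1]**2)+.1*(p[3]**2+p[4]**2)
b=min((minimize(f,[0,0,0,i,j],method='Nelder-Mead',options=dict(maxiter=600,initial_simplex=None)) for i in(-.1,.1) for j in(-.1,.1)),key=lambda r:r.fun)
print(b.fun,b.x[:3]*5+[627,36,133],np.degrees(b.x[3:]))
rel([631,38,128])
E
```

```text
0.10700439397402356 [627.01367865  36.01450705 133.01371016] [-3.06298565 -2.35342661]
t 8.3 pos [585.2  25.6 224.1] yang -76.6 w 68.5 g 0.0 F [ 0.4 -0.2 -0.7]
[631, 38, 128] -> [47.4 -1.4 96.1]
```

```bash
python3 - <<'E'
from h import *
from scipy.optimize import differential_evolution
poly=np.array([(250,130),(232,150),(217,215),(217,245),(240,270),(300,298),(370,312),(430,316),(458,305),(478,225),(482,195),(460,170),(400,145),(330,130)])
m0=np.zeros((600,800),np.uint8);cv2.fillPoly(m0,[poly],1)
a=.4363;yaw=np.radians(13.4)
Z=np.array([-np.sin(a)*np.cos(yaw),-np.sin(a)*np.sin(yaw),np.cos(a)]);Y=np.array([-np.sin(yaw),np.cos(yaw),0])
th=np.linspace(0,2*np.pi,60)
def f(p):
    c=np.array([630.,37,136])+[0,p[0],p[1]]
    rot=R.from_rotvec(Y*p[2]+np.cross(Y,Z)*p[3]).as_matrix(); z=rot@Z;y=rot@Y;x=np.cross(y,z)
    P=np.vstack([c+k*z+23*(np.outer(np.cos(th),x)+np.outer(np.sin(th),y)) for k in(-10,10)])
    u=((px('scene',P)-[225,210]+.5)*160).astype(np.int32)
    m=np.zeros((600,800),np.uint8);cv2.fillConvexPoly(m,cv2.convexHull(u),1,shift=4);return 1-(m&m0).sum()/(m|m0).sum()
b=differential_evolution(f,[(-10,10),(-10,10),(-.3,.3),(-.3,.3)],maxiter=40,popsize=8,seed=0)
print(b.fun,b.x[:2]+[37,136],np.degrees(b.x[2:]))
E
```

```text
0.030107896871236495 [ 37.90021196 134.33534785] [-5.87296606  1.01562903]
```

```bash
cat > fit.py <<'E'
from h import *
from scipy.optimize import differential_evolution
a=.4363;yaw=np.radians(13.4)
Z=np.array([-np.sin(a)*np.cos(yaw),-np.sin(a)*np.sin(yaw),np.cos(a)]);Y=np.array([-np.sin(yaw),np.cos(yaw),0])
th=np.linspace(0,2*np.pi,60)
def fit(s):
    big=cv2.resize(s[210:270,225:305],(800,600),interpolation=cv2.INTER_CUBIC).astype(int)
    lab=((big.max(2)-big.min(2))<45)&(big.min(2)>105)
    lab[:110]=0;lab[330:]=0;lab[:,:190]=0;lab[:,500:]=0
    ig=np.zeros((600,800),np.uint8);cv2.fillPoly(ig,[np.array([(486,232),(800,350),(800,600),(380,600),(380,325),(440,325),(462,305),(480,240)])],1)
    m0=(lab&(ig==0)).astype(np.uint8); m0=cv2.morphologyEx(m0,cv2.MORPH_CLOSE,np.ones((35,35),np.uint8))
    def f(p):
        c=np.array([630.,37,136])+[0,p[0],p[1]]
        rot=R.from_rotvec(Y*p[2]+np.cross(Y,Z)*p[3]).as_matrix(); z=rot@Z;y=rot@Y;x=np.cross(y,z)
        P=np.vstack([c+k*z+23*(np.outer(np.cos(th),x)+np.outer(np.sin(th),y)) for k in(-10,10)])
        u=((px('scene',P)-[225,210]+.5)*160).astype(np.int32)
        m=np.zeros((600,800),np.uint8);cv2.fillConvexPoly(m,cv2.convexHull(u),1,shift=4);m[ig>0]=0;return 1-(m&m0).sum()/(m|m0).sum()
    b=differential_evolution(f,[(-12,12),(-12,12),(-.35,.35),(-.35,.35)],maxiter=40,popsize=8,seed=0)
    print(b.fun,b.x[:2]+[37,136],np.degrees(b.x[2:]))
E
python3 - <<'E'
from fit import *
fit(cv2.imread('pics/s7.png'))
E
```

```text
0.045763088391380546 [ 39.52452284 133.77120538] [-6.82303471 -0.98709693]
```

The measured over-tilt is about 6–7°, too near the 8° limit, so I'll nudge the high rear edge down with the closed fingers.

>>> drive_tool([
  [1, 40, 0, 0, 0],
  [1, 70.5, 0, 0, 0],
  [1, 70.5, 0, 25, 0],
  [1, 70.5, 0, 45, 0],
  [1, 70.5, 0, 58, 0],
  [1, 70.5, 0, 58, 0],
  [1, 70.5, 0, 61, 0],
  [1, 70.5, 0, 64, 0],
  [1, 70.5, 0, 64, 0],
])

```text
clock: 9.2
position: [654.2, 41.9, 160.9]
ee_rot: [0.993, 0.116, 0.001, -0.0]
contact_force: [-0.9, 0.0, -0.3]
gripper_width: 0.3
grasp_force: 0.0
```

>>> drive_tool([
  [1, 0, 0, 1.5, 0],
  [1, 0, 0, 3, 0],
  [1, 0, 0, 3, 0],
])

```text
clock: 9.5
position: [653.9, 41.8, 157.4]
ee_rot: [0.993, 0.116, 0.0, -0.0]
contact_force: [0.6, -1.0, -0.6]
gripper_width: 0.2
grasp_force: 0.0
```

>>> drive_tool([
  [1, 0, 0, 1.5, 0],
  [1, 0, 0, 3, 0],
  [1, 0, 0, 3, 0],
])

```text
clock: 9.8
position: [653.8, 41.8, 154.0]
ee_rot: [0.993, 0.116, -0.0, 0.0]
contact_force: [0.6, -0.9, 0.1]
gripper_width: -0.3
grasp_force: 0.0
```

>>> drive_tool([
  [1, 0, 0, 1.5, 0],
  [1, 0, 0, 2.5, 0],
  [1, 0, 0, 2.5, 0],
])

```text
clock: 10.1
position: [653.9, 41.8, 151.5]
ee_rot: [0.993, 0.116, -0.0, 0.0]
contact_force: [-0.5, -0.4, 0.5]
gripper_width: -0.1
grasp_force: 0.0
```

```bash
python3 - <<'E'
from fit import *
s=arm.get_image('scene');rel();cv2.imwrite('pics/s8.png',s);fit(s)
E
```

```text
t 10.15 pos [653.9  41.8 151.7] yang -76.6 w -0.2 g 0.0 F [-0.6  0.1 -0.5]
0.31763291075812994 [ 44.42458791 134.63014331] [-7.60263873  3.8024799 ]
```

>>> drive_tool([
  [1, 0, 0, -8, 0],
  [1, -10, 0, -50, 0],
  [1, -60, 0, -80, 0],
  [-0.5, -75, 0, -80, 0],
  [-0.5, -75, 0, -80, 0],
])

```text
clock: 10.65
position: [579.6, 24.0, 235.2]
ee_rot: [0.993, 0.116, 0.002, -0.0]
contact_force: [1.3, 1.5, 0.0]
gripper_width: 28.1
grasp_force: 0.0
```

```bash
python3 - <<'E'
from fit import *
s=arm.get_image('scene');rel();cv2.imwrite('pics/s9.png',s);fit(s)
o=cv2.imread('pics/s7.png');d=np.abs(s.astype(int)-o)[210:260,235:285].max(2);print((d>40).sum())
E
```

```text
t 10.7 pos [580.6  24.3 234. ] yang -76.6 w 35.9 g 0.0 F [ 0.4 -0.6 -0.1]
0.04626132464390631 [ 39.60301963 133.76321229] [-6.85349634 -1.02164515]
0
```

```bash
python3 - <<'E'
from h import *
from scipy.optimize import differential_evolution
th=np.linspace(0,2*np.pi,60)
def run(s,u0,v0,c0,thr):
    big=cv2.resize(s[v0:v0+60,u0:u0+80],(800,600),interpolation=cv2.INTER_CUBIC).astype(int)
    lab=(((big.max(2)-big.min(2))<45)&(big.min(2)>thr)).astype(np.uint8)
    lab=cv2.morphologyEx(lab,cv2.MORPH_CLOSE,np.ones((45,45),np.uint8))
    n,l,st,ce=cv2.connectedComponentsWithStats(lab);g=((px('scene',c0)[0]-[u0,v0])*10).astype(int);lab=(l==l[g[1],g[0]]).astype(np.uint8);print(st[l[g[1],g[0]]])
    def f(p):
        c=np.array(c0)+[p[0],p[1],0]
        r=R.from_euler('yx',p[2:4]).as_matrix()
        P=np.vstack([c+k*r[:,2]+23*(np.outer(np.cos(th),r[:,0])+np.outer(np.sin(th),r[:,1])) for k in(-10,10)])
        u=((px('scene',P)-[u0,v0]+.5)*160).astype(np.int32)
        m=np.zeros((600,800),np.uint8);cv2.fillConvexPoly(m,cv2.convexHull(u),1,shift=4);return 1-(m&lab).sum()/(m|lab).sum()
    b=differential_evolution(f,[(-12,12),(-12,12),(-.35,.35),(-.35,.35)],maxiter=40,popsize=8,seed=0)
    print(b.fun,b.x[:2]+c0[:2],np.degrees(b.x[2:]))
s=cv2.imread('pics/scene0.png')
run(s,200,152,[425,-230,14.],70);run(s,200,152,[425,-230,14.],100)
E
```

```text
[     0      0    800    371 173445]
0.8394696314786083 [ 422.228751  -231.4678805] [ 18.87964747 -14.66201044]
[     0      0    800    366 169478]
0.8391392245308155 [ 421.43581785 -234.66918895] [ 14.0632167  -18.77642442]
```

```bash
python3 - <<'E'
from h import *
from scipy.optimize import differential_evolution
th=np.linspace(0,2*np.pi,60)
s=cv2.imread('pics/scene0.png');c0=np.array([425,-230,14.]);u0,v0=200,152
big=cv2.resize(s[v0:v0+60,u0:u0+80],(800,600),interpolation=cv2.INTER_CUBIC).astype(int)
for thr in(80,105,130):
    lab=(((big.max(2)-big.min(2))<45)&(big.min(2)>thr)).astype(np.uint8)
    k=np.zeros_like(lab);k[190:395,285:515]=1;lab*=k
    lab=cv2.morphologyEx(lab,cv2.MORPH_CLOSE,np.ones((35,35),np.uint8));ys,xs=np.nonzero(lab);print(xs.min(),xs.max(),ys.min(),ys.max())
    def f(p):
        r=R.from_euler('yx',p[2:4]).as_matrix()
        P=np.vstack([c0+[p[0],p[1],0]+k*r[:,2]+23*(np.outer(np.cos(th),r[:,0])+np.outer(np.sin(th),r[:,1])) for k in(-10,10)])
        u=((px('scene',P)-[u0,v0]+.5)*160).astype(np.int32)
        m=np.zeros((600,800),np.uint8);cv2.fillConvexPoly(m,cv2.convexHull(u),1,shift=4);return 1-(m&lab).sum()/(m|lab).sum()
    b=differential_evolution(f,[(-12,12),(-12,12),(-.35,.35),(-.35,.35)],maxiter=40,popsize=8,seed=0)
    print(b.fun,b.x[:2]+c0[:2],np.degrees(b.x[2:]))
E
```

```text
305 514 190 368
0.11808557715219392 [ 424.3550086  -230.65029193] [4.0408332  2.74358404]
307 514 190 365
0.13548273431994362 [ 423.40443932 -230.80543191] [3.62621621 5.70468317]
308 514 190 362
0.19081947918199205 [ 423.73392074 -230.21884821] [-1.63914944  6.39369622]
```

>>> drive_tool([
  [1, 20, 0, 0, 0],
  [1, 75, 0, 0, 0],
  [1, 75, 0, 35, 0],
  [1, 75, 0, 70, 0],
  [1, 75, 0, 79, 0],
  [1, 75, 0, 82, 0],
  [1, 75, 0, 82, 0],
])

```text
clock: 11.4
position: [655.3, 42.0, 150.5]
ee_rot: [0.993, 0.117, 0.001, 0.0]
contact_force: [-0.0, -0.2, -1.2]
gripper_width: 0.0
grasp_force: 0.0
```

>>> drive_tool([
  [1, 0, 0, 1, 0],
  [1, 0, 0, 2, 0],
  [1, 0, 0, 2, 0],
])

```text
clock: 11.7
position: [654.8, 41.9, 148.6]
ee_rot: [0.993, 0.117, 0.001, 0.0]
contact_force: [0.9, 0.6, 2.7]
gripper_width: 0.2
grasp_force: 1.3
```

```bash
python3 - <<'E'
from h import *
s=arm.get_image('scene');rel();cv2.imwrite('pics/s10.png',s)
a=cv2.imread('pics/s9.png')
# visible low-left rim/yellow area changes
d=np.abs(s.astype(int)-a).max(2)[218:248,240:280]
for r in d[::2]: print(''.join('#' if x>60 else '+' if x>25 else '.' for x in r))
E
```

```text
t 11.75 pos [654.8  41.9 148.6] yang -76.6 w 0.1 g 1.5 F [ 2.2 -0.2  2.7]
+#############################+.........
..#########################+............
..####+##################...............
..####+##############+..+...............
..####+#++###########........+..........
..+###+##+++#########...................
...##+++#+++########+...................
...++#+##+#########+....................
.....++##########+......................
......++#######+........................
..........+++...........................
........................................
........................................
........................................
........................................
```

>>> drive_tool([
  [1, 0, 0, 1, 0],
  [1, 0, 0, 1.5, 0],
  [1, 0, 0, 1.5, 0],
])

```text
clock: 12.05
position: [655.3, 42.0, 147.7]
ee_rot: [0.993, 0.117, 0.002, 0.0]
contact_force: [2.1, 0.6, 4.7]
gripper_width: 0.0
grasp_force: 2.3
```

>>> drive_tool([
  [1, 0, 0, -8, 0],
  [1, -10, 0, -50, 0],
  [1, -60, 0, -80, 0],
  [-0.5, -75, 0, -80, 0],
  [-0.5, -75, 0, -80, 0],
])

```text
clock: 12.55
position: [578.0, 23.7, 227.9]
ee_rot: [0.993, 0.116, -0.0, -0.0]
contact_force: [-0.5, -0.0, -0.3]
gripper_width: 28.4
grasp_force: 0.0
```

```bash
python3 - <<'E'
from fit import *
s=arm.get_image('scene');rel([632.4,36.7,140]);cv2.imwrite('pics/s11.png',s);fit(s)
a=cv2.imread('pics/s9.png')
d=np.abs(s.astype(int)-a).max(2)[218:248,240:280]
for r in d[::2]: print(''.join('#' if x>60 else '+' if x>25 else '.' for x in r))
E
```

```text
t 12.6 pos [579.2  24.  226.9] yang -76.7 w 35.8 g 0.0 F [ 0.2  1.4 -0.3]
[632.4, 36.7, 140] -> [54.8  0.  86.9]
0.04486909045787324 [ 39.65771714 134.1181137 ] [-7.03973066 -0.54114533]
........................................
........................................
........................................
........................................
........................................
........................................
........................................
........................................
........................................
........................................
.............+..........................
................+.......................
........................................
........................................
........................................
```

The collar is firmly seated: about 5 N on the rear edge didn't move it, and it rests let go on yellow. Now take it off.

>>> drive_tool([
  [-0.6, 30, 0, 0, 0],
  [-0.6, 55, 0, 20, 0],
  [-0.6, 55, 0, 50, 0],
  [-0.6, 55, 0, 75, 0],
  [-0.6, 55, 0, 90, 0],
  [-0.6, 55, 0, 95, 0],
  [0, 55, 0, 95, 0],
  [1, 55, 0, 95, 0],
  [1, 55, 0, 95, 0],
  [1, 55, 0, 95, 0],
])

```text
clock: 13.6
position: [634.9, 37.3, 132.2]
ee_rot: [0.993, 0.116, 0.001, -0.0]
contact_force: [-0.3, -0.9, 0.2]
gripper_width: 43.2
grasp_force: 60.9
```

>>> drive_tool([
  [1, -2.1, 0, -4.5, 0],
  [1, -4.2, 0, -9, 0],
  [1, -6.3, 0, -13.6, 0],
  [1, -8.5, 0, -18.1, 0],
  [1, -12.7, 0, -27.2, 0],
  [1, -18, 0, -40, 0],
  [1, -20, 0, -80, 0],
  [1, -20, 0, -100, 0],
  [1, -20, 0, -100, 0],
])

```text
clock: 14.5
position: [616.8, 32.7, 236.8]
ee_rot: [0.993, 0.117, 0.005, -0.0]
contact_force: [1.2, -0.3, -0.9]
gripper_width: 43.5
grasp_force: 61.1
```

```bash
python3 - <<'E'
from h import *
rel([432,321,150],[432,321,60])
# dish corners (inner) refine
t=cv2.imread('pics/top0.png');hs=cv2.cvtColor(t,cv2.COLOR_BGR2HSV)
m=cv2.inRange(hs,(20,120,100),(35,255,255));n,l,st,ce=cv2.connectedComponentsWithStats(m);i=1+st[1:,4].argmax();print(st[i],ce[i],atz('top',*ce[i],12))
s=cv2.imread('pics/scene0.png');hs=cv2.cvtColor(s,cv2.COLOR_BGR2HSV)
m=cv2.inRange(hs,(20,150,100),(35,255,255));n,l,st,ce=cv2.connectedComponentsWithStats(m);i=1+st[1:,4].argmax();print(st[i],ce[i],atz('scene',*ce[i],12))
E
```

```text
t 14.5 pos [616.8  32.7 236.8] yang -76.6 w 43.5 g 61.1 F [ 1.2 -0.3 -0.9]
[432, 321, 150] -> [-113.8 -323.3   85.5]
[432, 321, 60] -> [-114.6 -323.4  175.5]
[  99  257   63   60 3074] [130.38158751 286.723162  ] [430.1953731  318.79552819  12.        ]
[ 399  263   84   66 2840] [441.66725352 294.68732394] [432.10307861 323.00053611  12.        ]
```

>>> drive_tool([
  [1, -13, -38, 0, 0],
  [1, -28, -79, 10, 0],
  [1, -43, -121, 25, 0],
  [1, -58, -163, 40, 0],
  [1, -73, -205, 55, 0],
  [1, -88, -247, 70, 0],
  [1, -103, -290, 85, 0],
  [1, -110, -312, 85, 0],
  [1, -115, -323, 85, 0],
  [1, -115, -323, 110, 0],
  [1, -115, -323, 130, 0],
  [1, -115, -323, 130, 0],
])

```text
clock: 15.7
position: [427.2, 318.0, 99.0]
ee_rot: [0.993, 0.116, -0.002, 0.002]
contact_force: [-0.6, -0.8, -0.8]
gripper_width: 43.5
grasp_force: 61.2
```

```bash
python3 - <<'E'
from h import *
s=arm.get_image('scene');rel([431,321,40],[431,321,26])
print(px('scene',arm.read_state()['position']))
u,v=px('scene',arm.read_state()['position'])[0].astype(int)
cv2.imwrite('pics/c9.png',cv2.resize(s[v-45:v+45,u-60:u+60],(800,600),interpolation=cv2.INTER_CUBIC))
E
```

```text
t 15.75 pos [428.3 318.9 100.6] yang -76.7 w 43.3 g 61.2 F [ 0.7 -0.2  0.5]
[431, 321, 40] -> [ 3.3 -1.5 60.6]
[431, 321, 26] -> [ 3.3 -1.5 74.6]
[[452.58199272 259.64127784]]
```

View pics/c9.png

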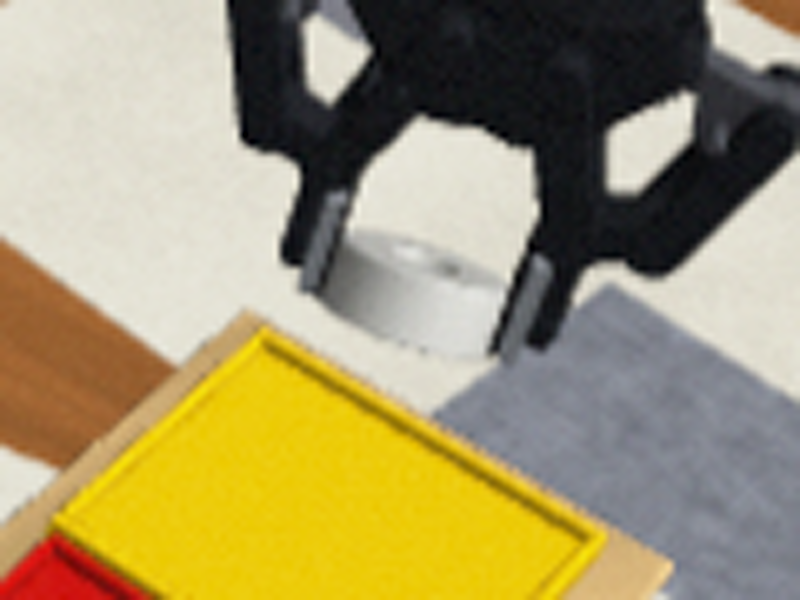

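The collar is held tilted, centred at crop (420,300), over the yellow dish. Lower until it touches.

>>> drive_tool([
  [1, 3, -1.5, 20, 0],
  [1, 3, -1.5, 40, 0],
  [1, 3, -1.5, 55, 0],
  [1, 3, -1.5, 65, 0],
  [1, 3, -1.5, 69, 0],
  [1, 3, -1.5, 69, 0],
])

```text
clock: 16.35
position: [431.5, 322.4, 32.7]
ee_rot: [0.993, 0.116, 0.0, -0.0]
contact_force: [0.3, -0.0, -0.8]
gripper_width: 43.4
grasp_force: 61.2
```

>>> drive_tool([
  [1, 0, 0, 1.5, 0],
  [1, 0, 0, 3, 0],
  [1, 0, 0, 3, 0],
])

```text
clock: 16.65
position: [431.2, 322.5, 29.6]
ee_rot: [0.993, 0.116, 0.0, -0.0]
contact_force: [-0.3, -0.3, 0.2]
gripper_width: 43.3
grasp_force: 61.2
```

>>> drive_tool([
  [1, 0, 0, 1.5, 0],
  [1, 0, 0, 3, 0],
  [1, 0, 0, 3, 0],
])

```text
clock: 16.95
position: [431.7, 322.8, 26.9]
ee_rot: [0.993, 0.117, 0.001, -0.0]
contact_force: [0.9, -1.9, 3.2]
gripper_width: 43.2
grasp_force: 61.7
```

>>> drive_tool([
  [1, 0, 0, 1, 0],
  [1, 0, 0, 2, 0],
  [1, 0, 0, 2, 0],
])

```text
clock: 17.25
position: [432.6, 323.1, 26.1]
ee_rot: [0.993, 0.117, 0.002, -0.001]
contact_force: [1.2, -2.0, 10.2]
gripper_width: 43.3
grasp_force: 62.4
```

Touching the floor. Release gently, then retreat.

>>> drive_tool([
  [1, 0, 0, -1, 0],
  [-0.2, 0, 0, -1, 0],
  [-0.3, 0, 0, -1, 0],
  [-0.45, 0, 0, -1, 0],
  [-0.55, 0, 0, -1, 0],
  [-0.55, 0, 0, -20, 0],
  [-0.55, 0, 0, -70, 0],
  [-0.55, 0, 0, -120, 0],
  [-0.55, -60, 0, -150, 0],
  [-0.55, -60, 0, -150, 0],
  [-0.55, -60, 0, -150, 0],
])

```text
clock: 18.35
position: [371.5, 308.4, 176.1]
ee_rot: [0.993, 0.117, 0.001, -0.001]
contact_force: [0.9, 0.2, 0.1]
gripper_width: 66.1
grasp_force: 0.0
```

```bash
python3 - <<'E'
from h import *
s=arm.get_image('scene');t=arm.get_image('top');rel()
cv2.imwrite('pics/s12.png',s)
for n,i,z in(('scene',s,20),('top',t,20)):
    u,v=px(n,[431,321,20])[0].astype(int);i=i[v-30:v+30,u-32:u+32]
    m=((i.max(2).astype(int)-i.min(2)<70)&(i.min(2)>120)).astype(np.uint8)
    k,l,st,ce=cv2.connectedComponentsWithStats(m)
    for j in range(1,k):
        if st[j,4]>40: print(n,st[j],atz(n,u-32+ce[j][0],v-30+ce[j][1],z).round(1))
    for r in m[::2]: print(''.join('#' if x else '.' for x in r))
    m=m
E
```

```text
t 18.45 pos [372.7 308.6 174.3] yang -76.6 w 66.1 g 0.0 F [-0.1 -0.6  0.3]
scene [ 0  0 19  8 90] [395.4 252.7  20. ]
scene [ 21   0  43  26 566] [356.7 319.6  20. ]
scene [ 23  21  25  24 429] [432.7 326.6  20. ]
###################..###########################################
..###############........#######################################
....###########.............####################################
.......#####...................#################################
..................................##############################
......................................##########################
.........................................#######################
.............................................###################
................................................#########.######
....................................................#.##########
.......................................................#########
..........................##############..................######
........................###################..................###
.......................##################
[... 2359 characters left out ...]
...........##########.............................
....#...........................................................
................................................................
................................................................
................................................................
................................................................
................................................................
................................................................
................................................................
................................................................
................................................................
```

The collar in the dish is a round 23×23 px ring with a centred bore in the top view, about 5 mm from the dish centre. The fingers are clear, so I'm handing in.

```bash
python3 -c "
from bench import arm
print(arm.job_done())"
```

```text
the job is handed in; nothing more can be done
None
```

The collar from the mat came to rest on the yellow step (so its bore is 17 mm) and now lies in the yellow dish, about 5 mm from the centre and flat as far as the top view shows; the job is handed in at about 18.5 s of 51 s, verdict not shown, and my rough image fit put its tilt on the gauge at 6–7° against the 8° limit.

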